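# Release the thick blank from the two-lane feeder

### The arm

A 6-joint arm with a two-finger parallel gripper is mounted at the origin on the work surface. World frame = base frame: x ahead of the robot, y to its left, z up, the work surface at z = 0. Lengths are in m, angles in degrees, forces in N, time in s.
With the tool pointing down it reaches from about 0.3 to 0.85 m from the base axis. Payload 4.2 kg.
Tool frame: the origin (TCP) lies at the centre of the arm's flange, where the gripper is bolted on; the fingertips stand 191 mm ahead of it and the grasp point (between the pads) lies 172 mm ahead of it; z points along the fingers, y is the direction in which the jaws open and shut (so a half turn about z gives the same grasp; the last joint's range is limited). The gripper opens to 91 mm and grips with 3 to 60 N. Pads are 32 mm wide; open, the fingers measure 118 mm over their backs; the gripper's body (76 mm by 178 mm) begins 60 mm behind the grasp point.
Start: joints at [-70.359, 18.312, 89.639, -0, 72.044, -1.146], TCP at [0.204, -0.538, 0.405] pointing down, gripper open.
Joint ranges: [-177.97, 177.97], [-48.28, 115.42], [12.27, 149.76], [-77.06, 257.06], [2.81, 150.46], [-146.56, 146.56]. Speed limits (degrees/s): [147.25, 147.25, 180, 180, 180, 180].

### API

Orientations are given as [roll, pitch, yaw] about the fixed x, y, z axes, in that order (R = Rz(yaw) Ry(pitch) Rx(roll)).
In Python, from workcell import sense, eyes, workorder, cut_out gives the robot as it stands. The module is installed in compiled form; this text tells all that it offers.
- The arm moves only by the tool apply_moves, never from a script. Its argument "series" is a list of rows, each an object of numbers: "x", "y", "z": the shift along the tool's x, y, z each as a share of 400 mm, from -1 to 1; "rx", "ry", "rz": the turn, a rotation vector about the tool's x, y, z each as a share of 45 degrees, from -1 to 1; "claw": the opening, from -1 (shut) to 1 (fully open), so that 0 is half open. In form: [{"x": .., "y": .., "z": .., "rx": .., "ry": .., "rz": .., "claw": ..}, ...]. A call has 1 to 5 rows; each row is the pose to reach, as a shift and turn from the pose commanded when the call began, along the tool's axes at that moment; what a row does not reach only later rows make up. A row lasts 1/8 s, in which the tool goes at most 62.5 mm and 10.7 degrees, less where a joint would pass 70% of its speed; a pose out of reach is approached as far as the arm can. A call with a number of a shift or a turn outside -1 to 1 is refused whole. A call with a gripper value outside its range is refused whole. The fingers move at their own pace and stop on an object; "force" is the grip in N (left out, the last holds). Time passes only in rows, so rows that repeat a pose let the fingers close. It gives the time, the measured TCP pose, the force and the opening at its end, in the units of the state.
- sense(): the state, without advancing time (a new reading comes with each control period).
- eyes.get_image(name): name is "scene" or "side" or "wrist"; returns a dict with "frame" (480x640x3 uint8, blue, green, red), "K" (3x3 intrinsics, pixels), "position" and "orientation" of the camera in the world. Camera axes: x right, y down, z forward; pixel columns grow to the right and rows downward; lengths in m; the calibration is good to about 2 mm. A picture is of the moment at which its call begins. There is no depth.
- workorder.hand_in(): hands the job in, once; it reports no verdict.
Trained networks look in the newest picture that a camera, given by its name, has taken for a name from the list of things; names that differ only in an ending like _2 or _b are one class to them, and where a whole thing is asked for, a point or a joint stands for the part that bears it (a point fixed in the world has none). Each returns a list of dicts, best first, with "conf" (0 to 1); they miss things now and then, are a little off and sometimes report something else, mostly with a low value. They report only what shows in the picture. A call takes as long as a camera call. They do not tell look-alikes from the thing itself.
- cut_out(camera, name): "region" (480x640 bool, what is visible of it) and "uv" ([column, row] in pixels, amid what is visible of it).
The state is a dict: "time": time; "qpos": joint angles; "qd": joint speeds; "joint_efforts": joint torques, N m; "tcp_pos": TCP position; "tcp_rot": TCP orientation; "contact_force": force on the tool from outside, world axes, zero at the start; "torque": the same for the moment, N m; "gripper_width": finger opening in m.
Only numpy, scipy, OpenCV 4.12 (cv2) and the standard library are available. Lean on these libraries where they do the work, as an engineer would, in place of code of your own. Each camera call takes 0.05 s, during which the arm holds its last target.

### The job

Slide the catch tray along its rail, by pushing its upright tab with the fingers, until it stops in front of the lane where the thicker steel blank waits. Then press down the round pad of that lane's rocking lever, so that the gate at its other end lifts and the thick blank rolls into the tray, and let the lever come back up so that the gate is shut again. Do not touch the blanks, do not work the other lane's lever (its thin blank stays waiting), and leave everything else on the bench where it is.

Things in the scene. Friction and masses are not known exactly. Their poses are not given: they have to be found in the camera images.
- feeder: Fixed two-lane feeder for round blanks. Origin on the bench under the chute. Own x: downhill, the way blanks roll; y: left when looking downhill; z up. Lanes centred at y=+45 (left) and -45 mm (right), 62 mm wide, sloping 9 degrees from x=-85 (floor 74 mm high) to the open outlet at x=+75 (50 mm high); walls 20 mm above the floor. A rocking lever along each outer side, a catch tray at the outlets.
- lever_left (a joint): Rocking lever at y=+92 mm, pivot at x=-45, z=105 between cheeks 118 mm high: pad on its uphill end, left lane's gate on its downhill end. 0 at rest, gate shut; grows as the pad is pressed; stop at 0.42 rad (pad 33 mm lower, gate edge 42 mm above the lane floor). The thick blank passes from about 0.3 rad. A spring brings it back to 0; 2 to 5 N at the pad.
- lever_right (a joint): Rocking lever of the right lane, at y=-92 mm of the feeder; otherwise the same as lever_left.
- pad_left (a point): Centre of the top face of the left lever's press pad: black disc 38 mm across, at x=-125, y=+92, z=116 mm of the feeder at rest. Goes down on an arc about the pivot, 80 mm away along x (sideways shift under 4 mm).
- pad_right (a point): Centre of the top face of the right lever's press pad, at x=-125, y=-92, z=116 mm of the feeder at rest; otherwise the same.
- gate_left (a point): Middle of the lower edge of the left lane's gate: two upright steel prongs, 9 mm wide and 38 mm apart, hanging from a cross bar into the lane at x=+45 mm of the feeder, 5 mm above the lane floor when shut.
- gate_right (a point): Middle of the lower edge of the right lane's gate; otherwise the same.
- tray (a joint): Position of the catch tray along its cross rail (m): grows towards the feeder's +y (left). Stops at +0.045 (square before the left lane's outlet) and -0.045 (before the right lane's). Stiff to slide: about 2 N of friction; it stays where it is left.
- tray_tab (a point): Centre of the top of the tray's push tab, 87 mm above the bench: an upright black block, 22 mm along the feeder's x, 16 mm along its y (the sliding direction), standing from 13 to 87 mm above the bench on the tray's outer (downhill) wall; free on both sides. At x=+178 mm of the feeder.
- tray_floor (a point): Centre of the tray's inner floor, 19 mm above the bench. Open aluminium tray 85 mm (feeder x) by 84 mm (feeder y) outside, inside 77 by 76 mm, side walls to 45 mm above the bench. Axes as the feeder's.
- thick_blank: The thick blank: plain steel round bar 32 mm in diameter, 56 mm long, lying across its lane behind the gate, free to roll. Origin at its centre, own y along its axis. It may wait in either lane.
- thin_blank: The thin blank: plain steel round bar 20 mm in diameter, 56 mm long, waiting in the other lane. Origin at its centre, own y along its axis.
- paste_jar: Bystander: round jar, 60 mm across, 65 mm high. Origin at its underside.
- collar: Bystander: steel ring, 48 mm across, 22 mm high, lying flat. Origin at its underside.
- dead_centre: Bystander: pointed steel cone, 32 mm across, 85 mm high, standing. Origin at its underside.
- oil_bottle: Bystander: white bottle, 60 mm across, 170 mm high. Origin at its underside.
- hammer: Bystander: hammer lying flat. Origin at its underside.
- brush: Bystander: brush lying flat. Origin at its underside.
- chuck_key: Bystander: T-shaped steel key lying flat, about 115 x 110 mm. Origin at its underside.
Things that resemble listed ones, but are neither listed nor needed, are in the scene too. What is shaped like the thick_blank but pink or red is not meant.

How it is judged:
By the outcome, as a careful person would: the job done as asked, in the order asked, and still so for the second after the job is handed in, with the robot touching nothing.
It also fails if it takes over 38 s, if anything falls off the work surface, if the arm or the gripper's body presses on something with over 40 N, if the wrist force passes 120 N, or if a joint passes its speed limit or range.

## Working session

There is one attempt and no reset: what is moved stays moved. The work goes in short steps, Python scripts to look and compute and a tool call to move; the robot and the scene stay as the last step left them, time stands still between calls to the robot, and variables do not carry over. Pictures are saved under pics/ and viewed, and the job is handed in when it is done.

Besides the shell and the picture viewer there is one more tool, called after "Call:" as name(argument=value, ...) on one line, values as JSON. apply_moves: Moves the arm, as the interface text tells. Shift numbers are shares of 400 mm and turn numbers shares of 45 degrees, none past 1 either way. Its arguments: {"type":"object","properties":{"series":{"type":"array"},"force":{"type":"number"}},"required":["series"]}

```bash
mkdir -p pics
cat > h.py <<'E'
import numpy as np,cv2
from workcell import sense,eyes,workorder,cut_out
def grab(n,f):
    d=eyes.get_image(n); cv2.imwrite('pics/'+f,d['frame']); return d
E
python3 - <<'E'
from h import *
s=sense()
for k in s: print(k,s[k])
for n in ['scene','side','wrist']:
    d=grab(n,n+'0.png'); print(n,d['K'],d['position'],d['orientation'])
E
```

```text
time 0.0
qpos [-7.03573172e+01  1.83522103e+01  8.97068559e+01  6.16592992e-04
  7.20420065e+01 -1.14711620e+00]
qd [ 0.11633972 -0.16668963 -0.03569616  0.04241063 -0.08536775 -0.01329561]
joint_efforts [-1.00174471e-03 -4.12462485e+01 -2.31980288e+01  7.29232351e-02
  4.57993371e-02 -1.53964934e-04]
tcp_pos [ 0.20402709 -0.53741177  0.40391122]
tcp_rot [-1.79898959e+02 -2.60953500e-03  2.07896061e+01]
contact_force [ 0.72851173 -0.68905057 -0.20608732]
torque [ 0.05097875 -0.00484619 -0.04628806]
gripper_width 0.09158256115954114
scene [[470.86238926   0.         311.76138783]
 [  0.         470.86238926 249.63978564]
 [  0.           0.           1.        ]] [ 1.00017232 -0.39463404  1.03868376] [-149.60541128   -0.66723747   51.92596602]
side [[452.8213442    0.         314.93945421]
 [  0.         452.8213442  230.4566493 ]
 [  0.           0.           1.        ]] [0.34049033 0.63065008 0.87154154] [-137.85969048   -1.09159293 -160.80046699]
wrist [[351.107017     0.         317.12804002]
 [  0.         351.107017   238.65721276]
 [  0.           0.           1.        ]] [ 0.2645639  -0.51440757  0.38355734] [ 1.66536581e+02  1.21082887e-01 -6.92225903e+01]
```

View pics/scene0.png

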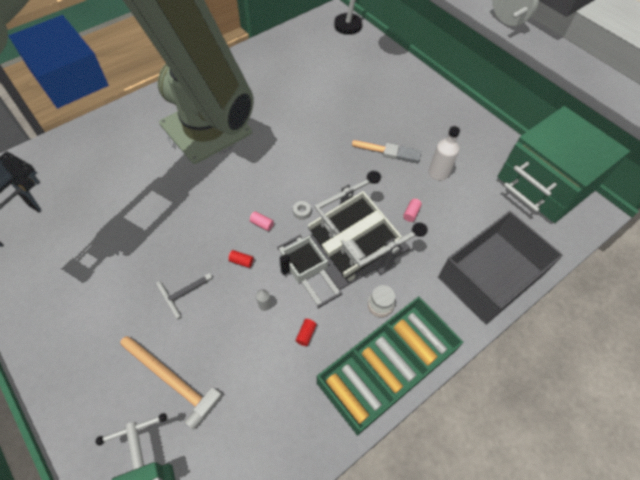

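View pics/side0.png

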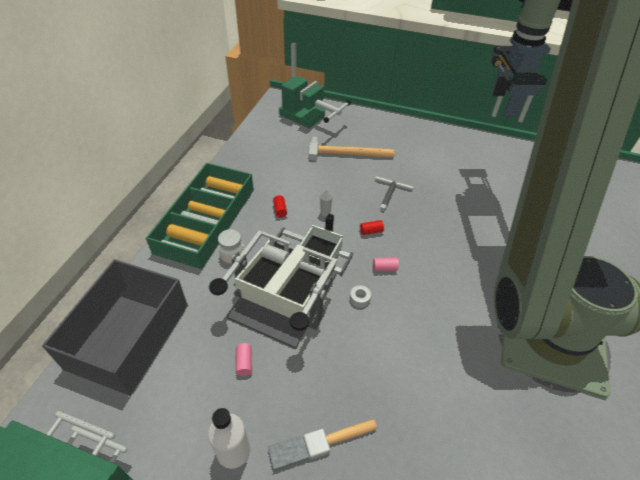

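View pics/wrist0.png

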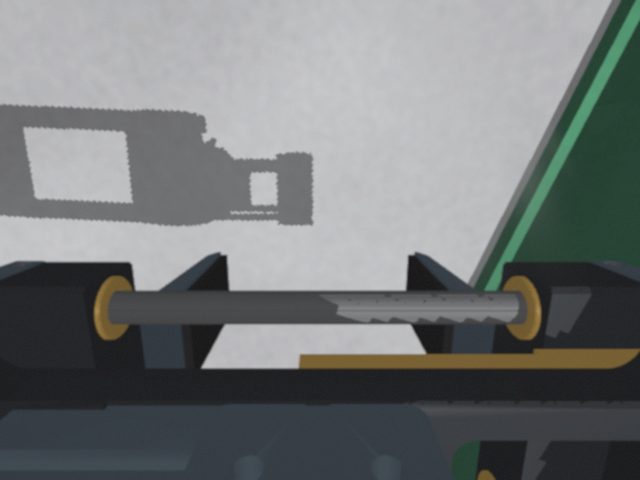

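```bash
cat >> h.py <<'E'
from scipy.spatial.transform import Rotation as R
from scipy.optimize import least_squares
def cam(d):
    return d['K'],np.array(d['position']),R.from_euler('xyz',d['orientation'],degrees=True).as_matrix()
def proj(d,P):
    K,p,r=cam(d); c=(np.atleast_2d(P)-p)@r; u=c@K.T; return u[:,:2]/u[:,2:]
def ray(d,uv):
    K,p,r=cam(d); v=r@np.linalg.solve(K,[uv[0],uv[1],1]); return p,v/np.linalg.norm(v)
def tri(obs):
    A=np.zeros((3,3));b=np.zeros(3)
    for d,uv in obs:
        p,v=ray(d,uv);M=np.eye(3)-np.outer(v,v);A+=M;b+=M@p
    return np.linalg.solve(A,b)
E
python3 - <<'E'
from h import *
D={n:eyes.get_image(n) for n in ['scene','side']}
import pickle;pickle.dump(D,open('D0.pkl','wb'))
f=D['scene']['frame'][160:320,240:450];cv2.imwrite('pics/sc_z.png',cv2.resize(f,None,fx=3.7,fy=3.7,interpolation=cv2.INTER_CUBIC))
f=D['side']['frame'][195:375,190:390];cv2.imwrite('pics/si_z.png',cv2.resize(f,None,fx=3.3,fy=3.3,interpolation=cv2.INTER_CUBIC))
for nm in ['feeder','pad_left','pad_right','tray_tab','tray_floor','gate_left','gate_right','thick_blank','thin_blank','paste_jar','collar','dead_centre','oil_bottle']:
    for c in D:
        for o in cut_out(c,nm)[:4]: print(nm,c,round(o['conf'],2),np.round(o['uv'],1),o['region'].sum())
E
```

```text
feeder scene 0.92 [343.5 243.6] 8380
feeder side 0.74 [284.8 281.7] 9096
feeder side 0.33 [273.3 253.1] 364
feeder side 0.27 [306.9 298.6] 775
pad_left scene 0.73 [387.3 245.7] 762
pad_left scene 0.5 [342.8 242.3] 8400
pad_left side 0.73 [232.2 269.5] 656
pad_left side 0.61 [309.  444.9] 1932
pad_left side 0.31 [357.4 293. ] 371
pad_right scene 0.66 [337.6 194.7] 637
pad_right side 0.85 [309.3 298.6] 791
tray_tab scene 0.81 [301.2 260.5] 1384
tray_tab side 0.71 [325.  242.3] 1084
tray_floor scene 0.76 [301.6 262.7] 1455
tray_floor scene 0.24 [387.9 242. ] 640
tray_floor side 0.74 [322.8 204.4] 212
tray_floor side 0.65 [325.8 240.9] 1024
gate_left scene 0.85 [384.4 245.3] 733
gate_left side 0.79 [232.  266.5] 673
gate_left side 0.63 [324.2 242.3] 978
gate_right scene 0.65 [338.8 194.7] 517
gate_right side 0.9 [308.3 290.6] 948
gate_right side 0.35 [235.4 265.3] 746
thick_blank scene 0.9 [305.5 335.7] 345
thick_blank scene 0.73 [239.9 258.4] 283
thick_blank scene 0.5 [264.7 221.5] 258
thick_blank scene 0.49 [358.8 250.5] 147
thick_blank side 0.87 [242.9 357.8] 429
thick_blank side 0.86 [384.8 262.2] 323
thick_blank side 0.79 [281.  204.5] 234
thick_blank side 0.78 [370.1 227.9] 282
thin_blank scene 0.44 [333.1 230.6] 36
thin_blank side 0.8 [309.9 270.3] 210
paste_jar scene 0.91 [380.3 299.2] 644
paste_jar side 0.79 [229.2 246.5] 674
paste_jar side 0.25 [240.4 259.4] 903
collar scene 0.48 [301.7 207.9] 272
dead_centre scene 0.62 [258.  301.7] 253
dead_centre side 0.63 [324.1 205.3] 253
oil_bottle scene 0.85 [444.9 153.6] 1055
oil_bottle scene 0.47 [299.4 262.5] 1401
oil_bottle side 0.82 [229.6 438.5] 1823
```

View pics/sc_z.png

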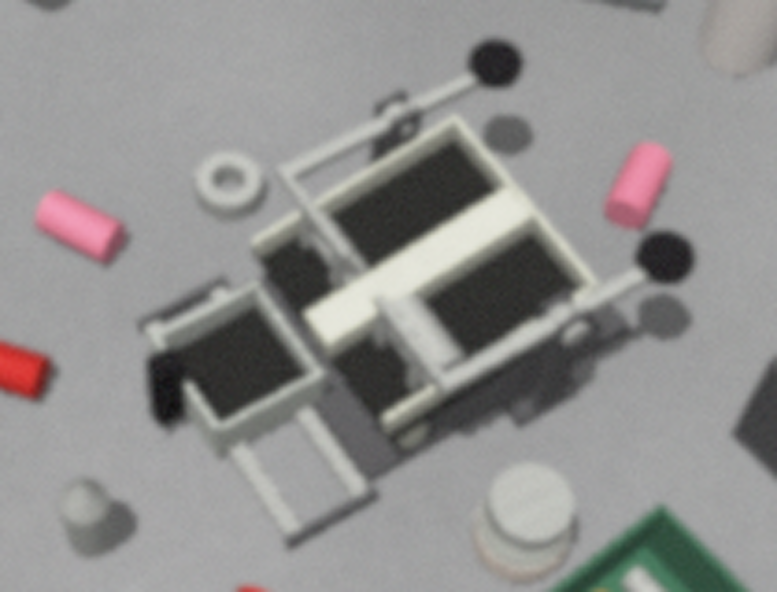

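View pics/si_z.png

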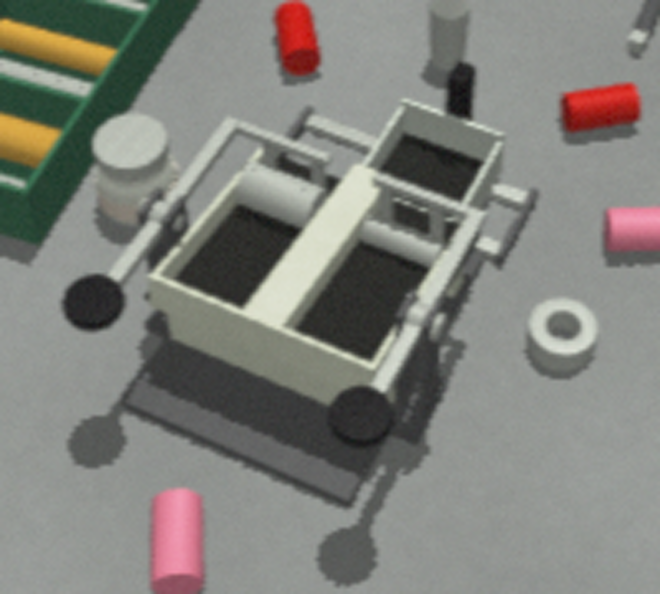

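```bash
cat > fit.py <<'E'
from h import *
import pickle;D=pickle.load(open('D0.pkl','rb'))
S=lambda x,y:((x+.5)/3.7-.5+240,(y+.5)/3.7-.5+160)
T=lambda x,y:((x+.5)/3.3-.5+190,(y+.5)/3.3-.5+195)
obs={'pl':(S(665,257),T(93,301)),'pr':(S(495,62),T(361,414)),'tab':(S(165,360),T(462,70)),
 'cl':(S(600,283),T(155,278)), 'cr':(S(457,120),T(378,366)),}
for k,(a,b) in obs.items(): print(k,np.round(tri([(D['scene'],a),(D['side'],b)]),4))
loc={'pl':(-.125,.092,.116),'pr':(-.125,-.092,.116)}
def W(p,l):
    c,s=np.cos(p[2]),np.sin(p[2]); return np.array([p[0]+c*l[0]-s*l[1],p[1]+s*l[0]+c*l[1],l[2]])
def res(p):
    r=[]
    for k,(a,b) in obs.items():
        if k[0]=='c':continue
        l=loc.get(k,(.178,p[3],.087))
        for n,uv in (('scene',a),('side',b)): r+=list(proj(D[n],W(p,l))[0]-uv)
    return np.array(r)
if __name__=='__main__':
    t={k:tri([(D['scene'],a),(D['side'],b)]) for k,(a,b) in obs.items()}
    d=t['pl']-t['pr'];yaw=np.arctan2(-d[0],d[1]);m=(t['pl']+t['pr'])/2
    p0=[m[0]+.125*np.cos(yaw),m[1]+.125*np.sin(yaw),yaw,-.04]
    s=least_squares(res,p0);print(s.x,np.degrees(s.x[2]),np.round(s.fun,1))
    for n,l in dict(pl=(-.125,.092,.116),tab=(.178,s.x[3],.087),tabend=(.178,.045,.087),origin=(0,0,0)).items(): print(n,W(s.x,l))
    for n in D:
        im=cv2.resize(D[n]['frame'],None,fx=1,fy=1)
        for l in [(-.125,.092,.116),(-.125,-.092,.116),(.178,s.x[3],.087),(.045,.045,.06),(.045,-.045,.06),(-.085,.08,.094),(-.085,-.08,.094),(.178,.045,.087)]:
            u=proj(D[n],W(s.x,l))[0];cv2.circle(im,(int(round(u[0])),int(round(u[1]))),1,(0,0,255),-1)
        y0,x0=(160,240) if n=='scene' else (195,190)
        cv2.imwrite(f'pics/fit_{n}.png',cv2.resize(im[y0:y0+180,x0:x0+210],None,fx=3,fy=3,interpolation=cv2.INTER_NEAREST))
    np.save('fit.npy',s.x)
E
python3 fit.py
```

```text
pl [0.6888 0.1858 0.1091]
pr [0.5052 0.2049 0.1104]
tab [ 0.5428 -0.1037  0.0849]
cl [0.6698 0.1477 0.0922]
cr [0.5139 0.1614 0.0916]
[ 0.58344135  0.07164717 -1.67727681 -0.02159428] -96.1008820546919 [ 0.8 -1.8 -0.1 -1.8  0.7 -1.5  0.1 -1.3  0.2 -0.5 -0.2 -0.4]
pl [0.68820522 0.18616151 0.116     ]
tab [ 0.54305165 -0.10304966  0.087     ]
tabend [ 0.60926876 -0.11012726  0.087     ]
origin [0.58344135 0.07164717 0.        ]
```

View fit.

```bash
python3 -c "
import cv2,numpy as np
a=cv2.imread('pics/fit_scene.png')[:, :];b=cv2.imread('pics/fit_side.png')
cv2.imwrite('pics/fit_b.png',cv2.resize(np.hstack([a,b]),None,fx=.63,fy=.63,interpolation=cv2.INTER_AREA));print(a.shape)"
```

```text
(540, 630, 3)
```

View pics/fit_scene.png

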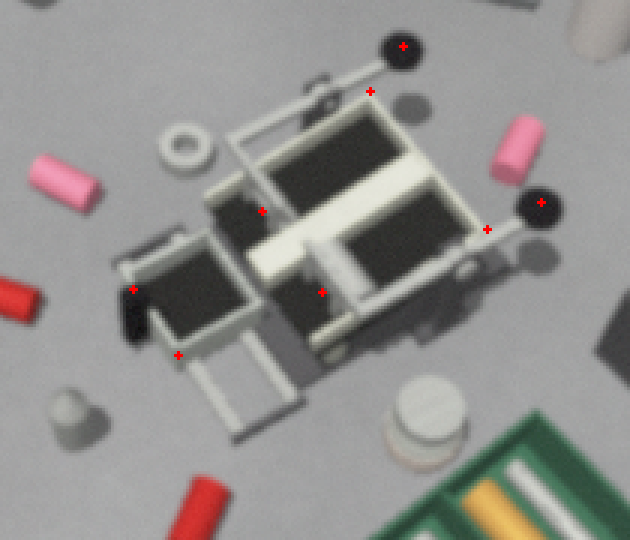

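View pics/fit_side.png

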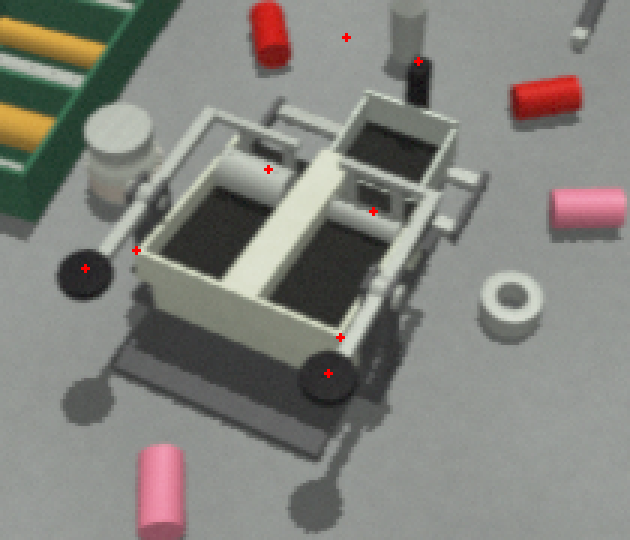

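Run:
```python
from h import *
import pickle
from fit import W
D=pickle.load(open('D0.pkl','rb'));p=np.load('fit.npy')
def loc(w):
    c,s=np.cos(p[2]),np.sin(p[2]);d=w[:2]-p[:2];return np.array([c*d[0]+s*d[1],-s*d[0]+c*d[1],w[2]])
for n,a,b in [('dead',(258,301.7),(324.1,205.3)),('bottle',(444.9,153.6),(229.6,438.5)),('jar',(380.3,299.2),(229.2,246.5)),('collar',(301.7,207.9),(361,296)),('red',(240,258.4),(370.1,228)),('red2',(305.5,335.7),(281,204.5))]:
    w=tri([(D['scene'],a),(D['side'],b)]);print(n,w.round(3),loc(w).round(3))
for l in [(.180,-.078,.06+.191),(-.125,.092,.116+.191+.02)]:
    t=W(p,l);s=sense();Rt=R.from_euler('xyz',s['tcp_rot'],degrees=True)
    dl=Rt.inv().apply(t-s['tcp_pos']);Rg=R.from_euler('xyz',[180,0,np.degrees(p[2])+180],degrees=True)
    print(t,dl,dl/.4,(Rt.inv()*Rg).as_rotvec(degrees=True))
```

```text
pl [0.6888 0.1858 0.1091]
pr [0.5052 0.2049 0.1104]
tab [ 0.5428 -0.1037  0.0849]
cl [0.6698 0.1477 0.0922]
cr [0.5139 0.1614 0.0916]
dead [ 0.579 -0.201  0.021] [0.272 0.025 0.021]
bottle [0.544 0.436 0.072] [-0.358 -0.078  0.072]
jar [0.749 0.026 0.031] [0.028 0.17  0.031]
collar [0.416 0.044 0.013] [ 0.045 -0.163  0.013]
red [ 0.447 -0.17   0.012] [ 0.254 -0.11   0.012]
red2 [ 0.701 -0.167  0.01 ] [0.224 0.142 0.01 ]
[ 0.48675283 -0.09904357  0.251     ] [ 0.41990964 -0.30969596  0.15374257] [ 1.0497741  -0.7742399   0.38435643] [ 5.41281618e-03  2.52738935e-03 -6.31142832e+01]
[0.68820522 0.18616151 0.327     ] [ 0.70946002 -0.50484501  0.07772662] [ 1.77365005 -1.26211253  0.19431656] [ 5.41281618e-03  2.52738935e-03 -6.31142832e+01]
```

Call:
apply_moves(series=[{"x":0.52,"y":-0.38,"z":0,"rz":-0.7,"claw":-1},{"x":0.52,"y":-0.38,"z":0,"rz":-0.7,"claw":-1},{"x":0.52,"y":-0.38,"z":0,"rz":-0.7,"claw":-1},{"x":0.52,"y":-0.38,"z":0,"rz":-0.7,"claw":-1},{"x":0.52,"y":-0.38,"z":0,"rz":-0.7,"claw":-1}], force=20)

```text
schema error: expected keys x, y, z, rx, ry, rz, claw
```

```bash
cat > go.py <<'E'
import sys
from h import *
p=np.load('fit.npy')
def W(l):
    c,s=np.cos(p[2]),np.sin(p[2]); return np.array([p[0]+c*l[0]-s*l[1],p[1]+s*l[0]+c*l[1],l[2]])
def loc(w):
    c,s=np.cos(p[2]),np.sin(p[2]);d=w[:2]-p[:2];return np.array([c*d[0]+s*d[1],-s*d[0]+c*d[1],w[2]])
s=sense();Rt=R.from_euler('xyz',s['tcp_rot'],degrees=True)
print('t',s['time'],'tip local',(loc(s['tcp_pos'])-[0,0,.191]).round(4),'F',np.round(s['contact_force'],2),'w',s['gripper_width'],'rot',np.round(s['tcp_rot'],2))
if len(sys.argv)>3:
    l=[float(v) for v in sys.argv[1:4]];l[2]+=.191
    dl=Rt.inv().apply(W(l)-s['tcp_pos']);Rg=R.from_euler('xyz',[180,0,np.degrees(p[2])+180],degrees=True)
    print('shares',(dl/.4).round(4),((Rt.inv()*Rg).as_rotvec(degrees=True)/45).round(3))
E
python3 go.py .18 -.078 .1
```

```text
t 1.55 tip local [ 0.6461 -0.3125  0.2138] F [0.52 0.12 0.05] w 0.0911482218863368 rot [179.99  -0.    20.78]
shares [ 1.0498 -0.7742  0.2844] [ 0.     0.    -1.403]
```

Call:
apply_moves(series=[{"x":0.52,"y":-0.38,"z":0,"rx":0,"ry":0,"rz":-0.7,"claw":-1},{"x":0.52,"y":-0.38,"z":0,"rx":0,"ry":0,"rz":-0.7,"claw":-1},{"x":0.52,"y":-0.38,"z":0,"rx":0,"ry":0,"rz":-0.7,"claw":-1},{"x":0.52,"y":-0.38,"z":0,"rx":0,"ry":0,"rz":-0.7,"claw":-1},{"x":0.52,"y":-0.38,"z":0,"rx":0,"ry":0,"rz":-0.7,"claw":-1}], force=20)

```text
time: 2.17
tcp_pos: [0.3458, -0.3189, 0.405]
tcp_rot: [180.0, -0.0, 52.6]
contact_force: [-1.2, -0.3, 0.4]
gripper_width: 0.0439
```

```bash
python3 go.py .18 -.078 .1
```

```text
t 2.175 tip local [ 0.4136 -0.1947  0.214 ] F [-1.18 -0.34  0.41] w 0.04391433462769113 rot [ 1.7999e+02 -3.0000e-02  5.2570e+01]
shares [ 0.6504 -0.0544  0.2855] [ 0.    -0.001 -0.696]
```

Call:
apply_moves(series=[{"x":0.65,"y":-0.055,"z":0.28,"rx":0,"ry":0,"rz":-0.695,"claw":-1},{"x":0.65,"y":-0.055,"z":0.28,"rx":0,"ry":0,"rz":-0.695,"claw":-1},{"x":0.65,"y":-0.055,"z":0.28,"rx":0,"ry":0,"rz":-0.695,"claw":-1},{"x":0.65,"y":-0.055,"z":0.28,"rx":0,"ry":0,"rz":-0.695,"claw":-1},{"x":0.65,"y":-0.055,"z":0.28,"rx":0,"ry":0,"rz":-0.695,"claw":-1}])

```text
time: 2.8
tcp_pos: [0.4873, -0.1014, 0.2915]
tcp_rot: [-179.9, 0.0, 83.6]
contact_force: [1.1, -0.6, -0.3]
gripper_width: 0.0009
```

```bash
python3 go.py .18 -.065 .06
python3 - <<'E'
from h import *
grab('scene','s1.png');grab('side','d1.png');grab('wrist','w1.png')
a=cv2.imread('pics/s1.png')[180:330,230:430];b=cv2.imread('pics/d1.png')[170:320,230:430]
cv2.imwrite('pics/b1.png',cv2.resize(np.hstack([a,b]),None,fx=2,fy=2,interpolation=cv2.INTER_CUBIC))
E
```

```text
t 2.8 tip local [ 0.1823 -0.0773  0.1005] F [ 1.11 -0.58 -0.31] w 0.0008633832328213638 rot [-1.7995e+02  1.0000e-02  8.3640e+01]
shares [0.0058 0.0307 0.1012] [-0.001  0.    -0.006]
```

View pics/b1.png

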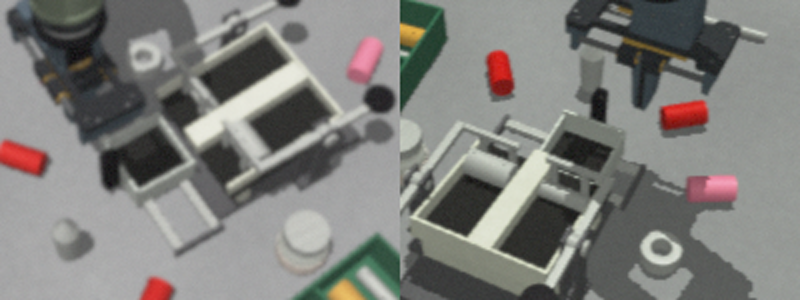

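View pics/w1.png

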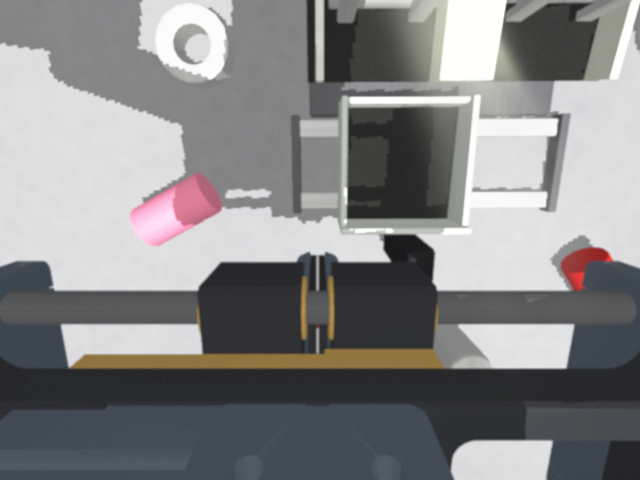

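Call:
apply_moves(series=[{"x":0.005,"y":0.0,"z":0.1,"rx":0,"ry":0,"rz":-0.006,"claw":-1},{"x":0.005,"y":0.0,"z":0.1,"rx":0,"ry":0,"rz":-0.006,"claw":-1},{"x":0.005,"y":0.03,"z":0.1,"rx":0,"ry":0,"rz":-0.006,"claw":-1},{"x":0.005,"y":0.05,"z":0.1,"rx":0,"ry":0,"rz":-0.006,"claw":-1}])

```text
time: 3.45
tcp_pos: [0.5078, -0.1037, 0.2544]
tcp_rot: [179.8, 0.0, 83.8]
contact_force: [-0.1, -0.7, -0.3]
gripper_width: 0.0005
```

```bash
python3 go.py .18 .0235 .06
```

```text
t 3.45 tip local [ 0.1824 -0.0566  0.0634] F [-0.05 -0.75 -0.27] w 0.000516579535786733 rot [1.7976e+02 4.0000e-02 8.3780e+01]
shares [0.0064 0.2001 0.0094] [ 0.005  0.001 -0.003]
```

Call:
apply_moves(series=[{"x":0.003,"y":0.02,"z":0.005,"rx":0,"ry":0,"rz":0,"claw":-1},{"x":0.003,"y":0.04,"z":0.005,"rx":0,"ry":0,"rz":0,"claw":-1},{"x":0.003,"y":0.06,"z":0.005,"rx":0,"ry":0,"rz":0,"claw":-1},{"x":0.003,"y":0.08,"z":0.005,"rx":0,"ry":0,"rz":0,"claw":-1},{"x":0.003,"y":0.1,"z":0.005,"rx":0,"ry":0,"rz":0,"claw":-1}])

```text
time: 4.08
tcp_pos: [0.5465, -0.1058, 0.2507]
tcp_rot: [-180.0, -0.0, 83.8]
contact_force: [-2.3, 0.5, 2.0]
gripper_width: 0.0007
```

```bash
python3 go.py .18 .0235 .06
```

```text
t 4.075 tip local [ 0.1804 -0.0179  0.0597] F [-2.3   0.54  1.97] w 0.0007425427999897733 rot [-1.7996e+02 -1.0000e-02  8.3840e+01]
shares [ 0.0011  0.1034 -0.0008] [-0.001 -0.    -0.001]
```

Contact with about 2 N; continue.

Call:
apply_moves(series=[{"x":0,"y":0.02,"z":0,"rx":0,"ry":0,"rz":0,"claw":-1},{"x":0,"y":0.04,"z":0,"rx":0,"ry":0,"rz":0,"claw":-1},{"x":0,"y":0.06,"z":0,"rx":0,"ry":0,"rz":0,"claw":-1},{"x":0,"y":0.075,"z":0,"rx":0,"ry":0,"rz":0,"claw":-1},{"x":0,"y":0.085,"z":0,"rx":0,"ry":0,"rz":0,"claw":-1}])

```text
time: 4.7
tcp_pos: [0.5804, -0.1095, 0.2506]
tcp_rot: [-180.0, -0.0, 83.8]
contact_force: [-2.3, 1.0, 1.1]
gripper_width: 0.0004
```

```bash
python3 go.py .18 .0235 .06
```

```text
t 4.7 tip local [0.1804 0.0162 0.0596] F [-2.32  1.01  1.06] w 0.0004054778201452335 rot [-1.7999e+02 -1.0000e-02  8.3830e+01]
shares [ 0.0011  0.0182 -0.001 ] [-0.    -0.    -0.001]
```

Small steps until the stop shows in the force.

Call:
apply_moves(series=[{"x":0,"y":0.008,"z":0,"rx":0,"ry":0,"rz":0,"claw":-1},{"x":0,"y":0.014,"z":0,"rx":0,"ry":0,"rz":0,"claw":-1},{"x":0,"y":0.018,"z":0,"rx":0,"ry":0,"rz":0,"claw":-1}])

```text
time: 5.08
tcp_pos: [0.5872, -0.1103, 0.2506]
tcp_rot: [-180.0, -0.0, 83.8]
contact_force: [-1.1, 1.4, 0.4]
gripper_width: 0.0006
```

```bash
python3 go.py
```

```text
t 5.075 tip local [0.1805 0.0231 0.0596] F [-1.09  1.41  0.42] w 0.0005644204396811518 rot [-179.98   -0.     83.83]
```

Call:
apply_moves(series=[{"x":0,"y":0.004,"z":0,"rx":0,"ry":0,"rz":0,"claw":-1},{"x":0,"y":0.008,"z":0,"rx":0,"ry":0,"rz":0,"claw":-1},{"x":0,"y":0.008,"z":0,"rx":0,"ry":0,"rz":0,"claw":-1}])

```text
time: 5.45
tcp_pos: [0.5905, -0.1107, 0.2507]
tcp_rot: [180.0, 0.0, 83.8]
contact_force: [-1.7, 0.1, -0.1]
gripper_width: 0.0005
```

```bash
python3 go.py
```

```text
t 5.45 tip local [0.1806 0.0264 0.0597] F [-1.68  0.09 -0.15] w 0.00045845778447369857 rot [1.7998e+02 2.0000e-02 8.3840e+01]
```

Call:
apply_moves(series=[{"x":0,"y":0.004,"z":0,"rx":0,"ry":0,"rz":0,"claw":-1},{"x":0,"y":0.008,"z":0,"rx":0,"ry":0,"rz":0,"claw":-1},{"x":0,"y":0.008,"z":0,"rx":0,"ry":0,"rz":0,"claw":-1}])

```text
time: 5.82
tcp_pos: [0.5927, -0.111, 0.2507]
tcp_rot: [-179.8, 0.0, 83.8]
contact_force: [-5.7, 1.5, 2.9]
gripper_width: 0.0004
```

```bash
python3 go.py;python3 - <<'E'
from h import *
grab('scene','s2.png');grab('wrist','w2.png')
a=cv2.imread('pics/s2.png')[180:330,230:430]
cv2.imwrite('pics/b2.png',cv2.resize(a,None,fx=3,fy=3,interpolation=cv2.INTER_CUBIC))
E
```

```text
t 5.825 tip local [0.1806 0.0286 0.0597] F [-5.71  1.52  2.93] w 0.00036478067670350225 rot [-1.798e+02  1.000e-02  8.384e+01]
```

View pics/b2.png

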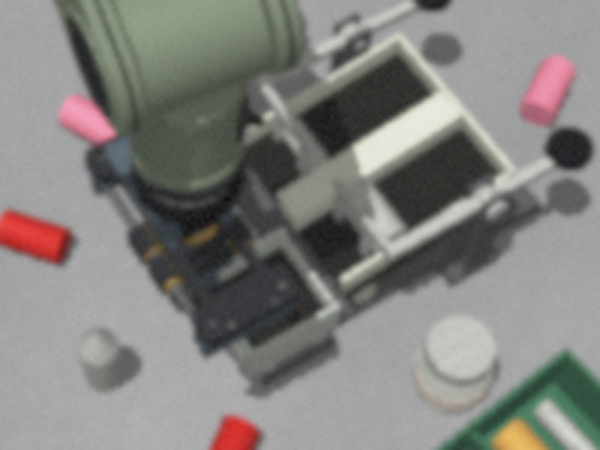

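View pics/w2.png

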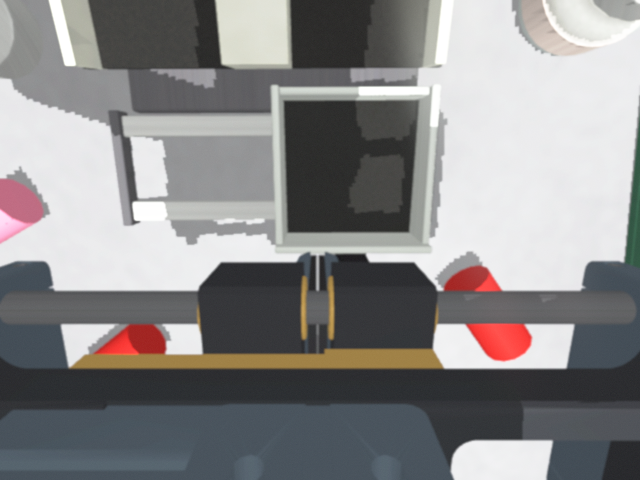

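Call:
apply_moves(series=[{"x":0,"y":0.005,"z":0,"rx":0,"ry":0,"rz":0,"claw":-1},{"x":0,"y":0.005,"z":0,"rx":0,"ry":0,"rz":0,"claw":-1}])

```text
time: 6.18
tcp_pos: [0.5935, -0.1111, 0.2507]
tcp_rot: [-179.6, 0.0, 83.9]
contact_force: [-10.1, 1.1, 6.3]
gripper_width: 0.0004
```

```bash
python3 go.py
```

```text
t 6.175 tip local [0.1806 0.0294 0.0597] F [-10.07   1.06   6.26] w 0.0004054078814895379 rot [-1.7956e+02  1.0000e-02  8.3850e+01]
```

Call:
apply_moves(series=[{"x":0,"y":-0.03,"z":0,"rx":0,"ry":0,"rz":0,"claw":-1},{"x":0,"y":-0.08,"z":0,"rx":0,"ry":0,"rz":0,"claw":-1},{"x":0,"y":-0.08,"z":-0.15,"rx":0,"ry":0,"rz":0,"claw":-1},{"x":0,"y":-0.08,"z":-0.3,"rx":0,"ry":0,"rz":0,"claw":-1},{"x":0,"y":-0.08,"z":-0.3,"rx":0,"ry":0,"rz":0,"claw":-1}])

```text
time: 6.8
tcp_pos: [0.565, -0.1082, 0.3767]
tcp_rot: [179.2, 0.1, 83.8]
contact_force: [-0.7, 0.5, -0.3]
gripper_width: 0.0007
```

```bash
python3 go.py -.125 .092 .17
```

```text
t 6.8 tip local [0.1808 0.0008 0.1857] F [-0.66  0.45 -0.28] w 0.0007312699402460942 rot [1.7916e+02 1.0000e-01 8.3820e+01]
shares [0.7648 0.2264 0.0412] [ 0.019  0.002 -0.002]
```

Call:
apply_moves(series=[{"x":0.55,"y":0.226,"z":0.0,"rx":0,"ry":0,"rz":0,"claw":-1},{"x":0.55,"y":0.226,"z":0.0,"rx":0,"ry":0,"rz":0,"claw":-1},{"x":0.55,"y":0.226,"z":0.0,"rx":0,"ry":0,"rz":0,"claw":-1},{"x":0.55,"y":0.226,"z":0.0,"rx":0,"ry":0,"rz":0,"claw":-1},{"x":0.55,"y":0.226,"z":0.0,"rx":0,"ry":0,"rz":0,"claw":-1}])

```text
time: 7.42
tcp_pos: [0.6784, 0.1045, 0.3687]
tcp_rot: [-180.0, -0.0, 84.1]
contact_force: [-0.6, -1.0, -0.6]
gripper_width: 0.0004
```

```bash
python3 go.py -.125 .092 .135;python3 - <<'E'
from h import *
import pickle
d={n:grab(n,n[0]+'3.png') for n in ['scene','side','wrist']};pickle.dump(d,open('D3.pkl','wb'))
a=cv2.imread('pics/s3.png')[170:330,250:450];b=d['side']['frame'][190:350,180:380]
cv2.imwrite('pics/b3.png',cv2.resize(np.hstack([a,b]),None,fx=2,fy=2,interpolation=cv2.INTER_CUBIC))
E
```

```text
t 7.425 tip local [-0.0428  0.0909  0.1777] F [-0.64 -1.02 -0.62] w 0.0003713142313907812 rot [-1.7999e+02 -3.0000e-02  8.4070e+01]
shares [0.2056 0.0034 0.1068] [-0.    -0.001  0.004]
```

View pics/b3.png

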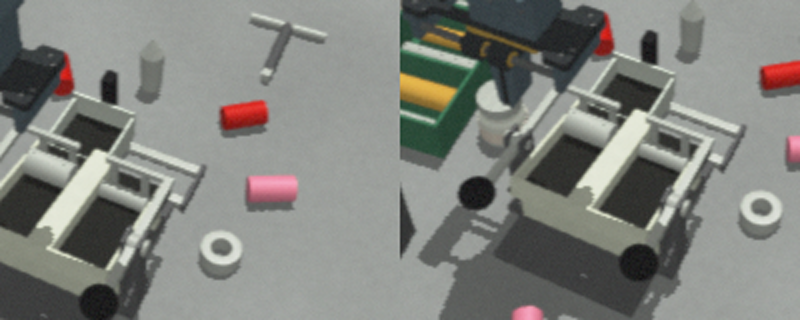

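View pics/w3.png

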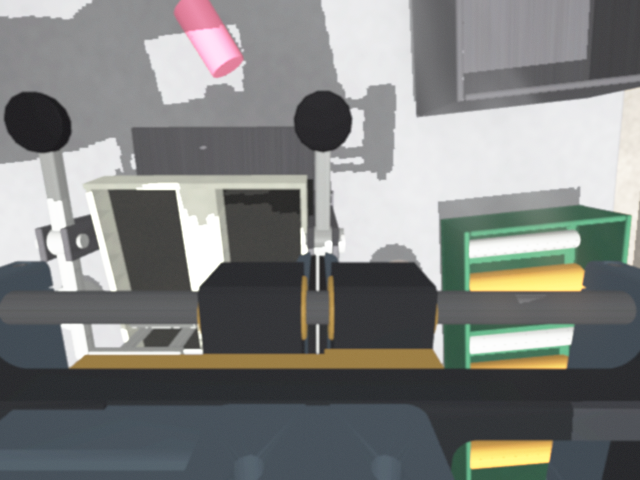

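Run:
```python
import pickle,sys
sys.argv=['x']
from go import *
d=pickle.load(open('D3.pkl','rb'))
pw,v=ray(d['wrist'],(323,121))
for z in (.11,.116): print(loc(pw+v*(z-pw[2])/v[2]))
a,b=(180+(476.5-400)/2,190+192.5/2)
D0=pickle.load(open('D0.pkl','rb'))
print(loc(tri([(d['wrist'],(323,121)),(d['side'],(a,b)),(D0['scene'],(419.4,229.2))])))
b=d['side']['frame'];
f=d['scene']['frame'];cv2.imwrite('pics/s3b.png',cv2.resize(f[160:320,240:450],None,fx=3.5,fy=3.5,interpolation=cv2.INTER_CUBIC))
```

```text
t 7.575 tip local [-0.0388  0.0899  0.1788] F [ 0.46 -0.04  0.18] w 0.0003963416826366541 rot [-1.7994e+02  6.0000e-02  8.3820e+01]
[-0.12552129  0.09318052  0.11      ]
[-0.12499559  0.09309142  0.116     ]
[-0.12511767  0.09252751  0.10813758]
```

View pics/s3b.png

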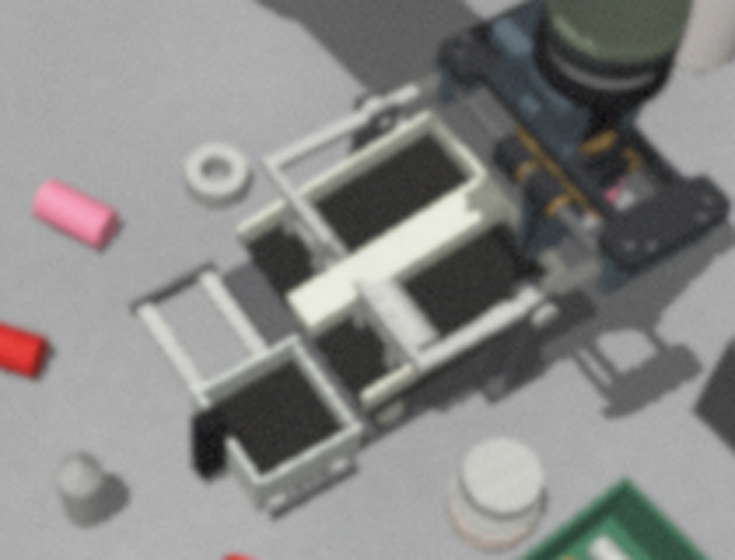

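```bash
python3 go.py -.127 .0925 .13
```

```text
t 7.575 tip local [-0.0388  0.0899  0.1788] F [ 0.46 -0.04  0.18] w 0.0003963416826366541 rot [-1.7994e+02  6.0000e-02  8.3820e+01]
shares [0.2207 0.0063 0.1217] [-0.001  0.001 -0.002]
```

Call:
apply_moves(series=[{"x":0.22,"y":0.006,"z":0.0,"rx":0,"ry":0,"rz":0,"claw":-1},{"x":0.22,"y":0.006,"z":0.0,"rx":0,"ry":0,"rz":0,"claw":-1},{"x":0.22,"y":0.006,"z":0.05,"rx":0,"ry":0,"rz":0,"claw":-1},{"x":0.22,"y":0.006,"z":0.12,"rx":0,"ry":0,"rz":0,"claw":-1},{"x":0.22,"y":0.006,"z":0.12,"rx":0,"ry":0,"rz":0,"claw":-1}])

```text
time: 8.2
tcp_pos: [0.6883, 0.1871, 0.3203]
tcp_rot: [-179.7, 0.2, 83.8]
contact_force: [0.4, -1.1, 0.4]
gripper_width: 0.0004
```

```bash
python3 go.py -.127 .0925 .087;python3 - <<'E'
from h import *
d={n:grab(n,n+'4.png') for n in ['side']}
cv2.imwrite('pics/b4.png',cv2.resize(d['side']['frame'][190:350,180:380],None,fx=3,fy=3,interpolation=cv2.INTER_CUBIC))
E
```

```text
t 8.2 tip local [-0.126   0.092   0.1293] F [ 0.41 -1.14  0.39] w 0.0003507901956579416 rot [-1.7971e+02  1.5000e-01  8.3770e+01]
shares [0.0029 0.0017 0.1058] [-0.006  0.003 -0.003]
```

View pics/b4.png

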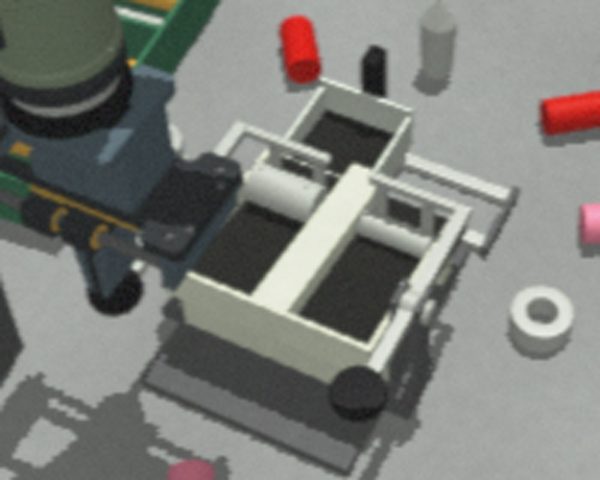

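Call:
apply_moves(series=[{"x":0.0,"y":0.001,"z":0.03,"rx":0,"ry":0,"rz":0,"claw":-1},{"x":0.0,"y":0.001,"z":0.06,"rx":0,"ry":0,"rz":0,"claw":-1},{"x":0.0,"y":0.001,"z":0.085,"rx":0,"ry":0,"rz":0,"claw":-1},{"x":0.0,"y":0.001,"z":0.105,"rx":0,"ry":0,"rz":0,"claw":-1},{"x":0.0,"y":0.001,"z":0.105,"rx":0,"ry":0,"rz":0,"claw":-1}])

```text
time: 8.88
tcp_pos: [0.6897, 0.1883, 0.2805]
tcp_rot: [180.0, 0.0, 83.8]
contact_force: [2.5, -0.2, 5.0]
gripper_width: 0.0004
```

```bash
python3 go.py -.127 .0925 .087;python3 - <<'E'
from h import *
d={n:grab(n,n+'5.png') for n in ['side']}
cv2.imwrite('pics/b5.png',cv2.resize(d['side']['frame'][190:350,180:380],None,fx=3,fy=3,interpolation=cv2.INTER_CUBIC))
E
```

```text
t 8.875 tip local [-0.1273  0.0933  0.0895] F [ 2.53 -0.17  5.03] w 0.0004095772697925204 rot [1.7996e+02 2.0000e-02 8.3830e+01]
shares [-0.0006 -0.002   0.0062] [ 0.001  0.    -0.001]
```

View pics/b5.png

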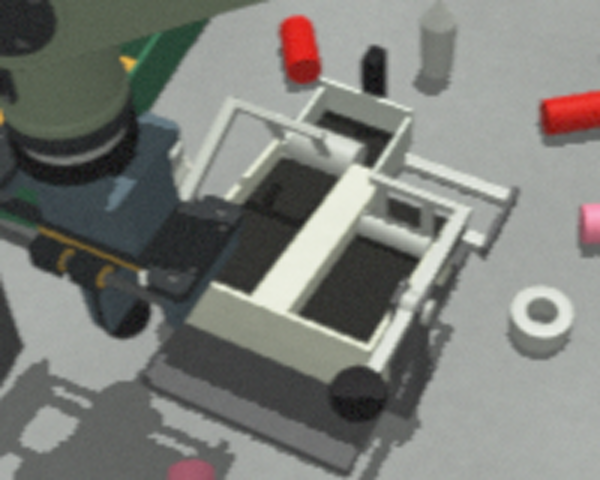

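Call:
apply_moves(series=[{"x":0,"y":0,"z":0.005,"rx":0,"ry":0,"rz":0,"claw":-1},{"x":0,"y":0,"z":0.005,"rx":0,"ry":0,"rz":0,"claw":-1},{"x":0,"y":0,"z":0.005,"rx":0,"ry":0,"rz":0,"claw":-1},{"x":0,"y":0,"z":0.005,"rx":0,"ry":0,"rz":0,"claw":-1}])

```text
time: 9.43
tcp_pos: [0.6896, 0.1883, 0.2793]
tcp_rot: [180.0, 0.0, 83.8]
contact_force: [1.8, -0.6, 4.9]
gripper_width: 0.0005
```

```bash
python3 go.py;python3 - <<'E'
from h import *
d={n:grab(n,n+'6.png') for n in ['side']}
cv2.imwrite('pics/b6.png',cv2.resize(d['side']['frame'][190:350,180:380],None,fx=3,fy=3,interpolation=cv2.INTER_CUBIC))
E
```

```text
t 9.425 tip local [-0.1272  0.0931  0.0883] F [ 1.77 -0.58  4.95] w 0.0005262946632084982 rot [1.7995e+02 2.0000e-02 8.3840e+01]
```

View pics/b6.png

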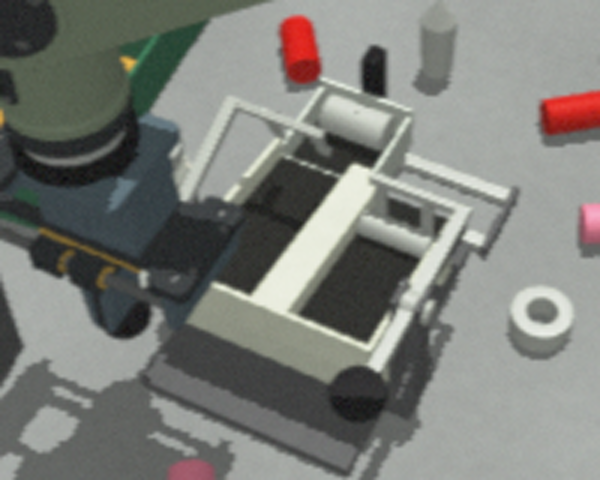

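The thick blank is in the tray (at about px (358,118) in the zoom), and the thin one is still waiting. Next I let the lever rise under control and retreat.

Call:
apply_moves(series=[{"x":0,"y":0,"z":-0.025,"rx":0,"ry":0,"rz":0,"claw":-1},{"x":0,"y":0,"z":-0.05,"rx":0,"ry":0,"rz":0,"claw":-1},{"x":0,"y":0,"z":-0.075,"rx":0,"ry":0,"rz":0,"claw":-1},{"x":0,"y":0,"z":-0.15,"rx":0,"ry":0,"rz":0,"claw":-1},{"x":0,"y":0,"z":-0.25,"rx":0,"ry":0,"rz":0,"claw":-1}])

```text
time: 10.1
tcp_pos: [0.6889, 0.1879, 0.3777]
tcp_rot: [-179.7, 0.2, 83.8]
contact_force: [0.4, 1.0, 0.3]
gripper_width: 0.0002
```

Call:
apply_moves(series=[{"x":0,"y":0,"z":-0.1,"rx":0,"ry":0,"rz":0,"claw":-1},{"x":0,"y":0,"z":-0.1,"rx":0,"ry":0,"rz":0,"claw":-1},{"x":0,"y":0,"z":-0.1,"rx":0,"ry":0,"rz":0,"claw":-1},{"x":0,"y":0,"z":-0.1,"rx":0,"ry":0,"rz":0,"claw":-1}])

```text
time: 10.6
tcp_pos: [0.6893, 0.1882, 0.4165]
tcp_rot: [-179.8, 0.1, 83.8]
contact_force: [1.2, -0.3, -0.3]
gripper_width: 0.0005
```

```bash
python3 go.py;python3 - <<'E'
from h import *
d={n:grab(n,n+'7.png') for n in ['side','scene']}
a=d['side']['frame'][190:350,180:380];b=d['scene']['frame'][170:330,250:450]
cv2.imwrite('pics/b7.png',cv2.resize(np.hstack([a,b]),None,fx=2,fy=2,interpolation=cv2.INTER_CUBIC))
E
```

```text
t 10.6 tip local [-0.1272  0.0928  0.2255] F [ 1.23 -0.33 -0.32] w 0.0004975871138914453 rot [-1.7977e+02  1.1000e-01  8.3820e+01]
```

View pics/b7.png

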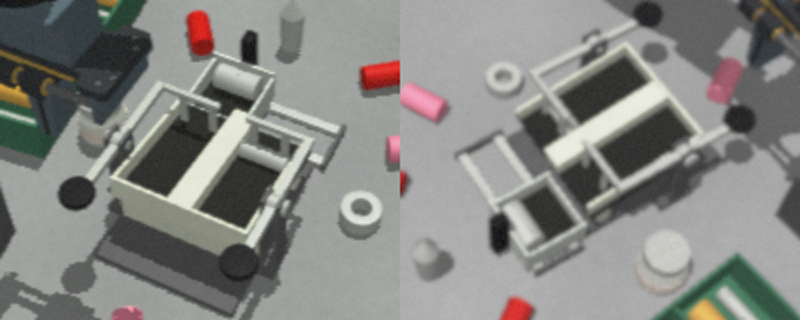

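The lever is back up and the gate shut. The thick blank lies in the tray, the thin one is behind its own gate, and the bystanders in view have not moved.

```bash
python3 -c "
from workcell import workorder
print(workorder.hand_in())"
```

```text
the job is handed in; nothing more can be done
None
```

The job is done and handed in at about 10.7 s of the 38 s allowed; the hand-in gave no verdict.

- **Tray:** the thick blank was waiting in the left lane. I pushed the tray's tab with the closed fingers until the force rose from about 2 N to 10 N at the left stop. The pictures show the tray square in front of that lane.
- **Lever:** I pressed the left pad down with about 5 N, and the thick blank rolled into the tray. I then let the lever come back up and raised the arm clear.
- **Last pictures (side and scene cameras):** the thick blank lies in the tray, the left gate is shut and both pads are at rest height. The thin blank is still behind its own gate, and the bystanders in view have not moved. The oil bottle, brush, hammer and chuck key were outside those last crops, but the arm did not go near them.

Three things disagreed or failed:
- **Pad height:** the images put the pads at 108–110 mm, against 116 mm in the text. I went by the text's height, the contact force and the pictures.
- **Stop position:** the tray stopped about 5 mm further along than I had computed. I took the force rise as the sign of the stop.
- **Refused move:** the first move call was refused because some of its keys were missing; nothing moved.

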